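Load an inverted metallurgical microscope

TASK

Get the microscope ready to look at the round specimen: first lay the flanged stage insert (the aluminium disc with a raised collar and a viewing hole), collar up, fully down in the round recess of the microscope's stage, then lower the round black specimen mount gently into the insert's collar so that it stands upright on the insert, just as it stands now. Do not drop the specimen in, and leave both parts released and at rest.

Things in the scene. Friction and masses are not known exactly. Their poses are not given: they have to be found in the camera images.
- seat (a point): Centre of the ledge in the microscope's black stage plate (220 x 230 mm, top 200 mm above the bench): a round recess 110 mm in diameter, 8 mm deep; its floor, the ledge, is at this point's height, 192 mm, and has a 60 mm opening, open 30 mm down to the objective. Fixed; z up, x to the eyepieces, -x to the lamp house, all of it lower than the stage.
- insert: Stage insert, aluminium, 160 g: disc 90 mm in diameter, 8 mm thick, with a collar on top 54 mm outside, 47 mm inside diameter, 14 mm high (22 mm in all), and a 16 mm viewing hole. Origin: centre of its underside, z up. Lies collar up on a 3 mm mat beside the microscope; can be gripped across the collar. Seated, its disc is flush with the stage. Not the flat ring without collar.
- specimen: Black round specimen mount, 25 mm in diameter, 32 mm high, 50 g, standing upright, polished face down, on a 3 mm mat. Origin: centre of its underside, z up. In the insert's collar its underside is 8 mm above the insert's underside, its top 18 mm above the collar's rim. Without the insert it falls through the stage. Not the oblong black mount nor the steel objective.
Not all that is in view belongs to the job. Leave any blue or green look-alike of the specimen alone.

How it is judged:
On the way, in this order (a step that is already met when the one before it is completed fails the run):
1. the insert lies flat in the stage recess, the specimen not yet in it (horizontal distance between insert and seat below 0.013 m and z of insert in the frame of seat between -0.004 and 0.003 m and angle between insert's own z axis and vertical below 0.06 rad and horizontal distance between specimen and insert above 0.05 m), for 0.2 s.
2. the specimen stands upright in the collar of the seated insert (horizontal distance between insert and seat below 0.013 m and z of insert in the frame of seat between -0.004 and 0.003 m and angle between insert's own z axis and vertical below 0.06 rad and horizontal distance between specimen and insert below 0.014 m and z of specimen in the frame of insert between 0.004 and 0.012 m and angle between specimen's own z axis and vertical below 0.1 rad), for 0.2 s.
At the end, for the whole second after the job is handed in: Insert in the stage recess, collar up: within 13 mm of the centre, underside 4 mm below to 3 mm above the ledge, tilt under 0.06 rad. Specimen in its collar: within 14 mm of the insert's centre, underside 4 to 12 mm above the insert's, tilt under 0.1 rad. Both slower than 20 mm/s (all of step 2 and linear speed of each of insert, specimen below 0.02 m/s); the robot touches nothing.
It fails at once if the specimen is dropped in: it moves faster than 0.6 m/s when within about 10 mm of standing in the insert's collar (horizontal distance between specimen and insert below 0.03 m and z of specimen in the frame of insert below 0.018 m and linear speed of specimen above 0.6 m/s).
It also fails if it takes over 69 s, if anything falls off the work surface, if the arm or the gripper's body presses on something with over 40 N, if the wrist force passes 120 N, or if a joint passes its speed limit or range.

ROBOT

A 6-joint arm with a two-finger parallel gripper is mounted at the origin on the work surface. World frame = base frame: x ahead of the robot, y to its left, z up, the work surface at z = 0. Lengths are in m, angles in rad, forces in N, time in s.
With the tool pointing down it reaches from about 0.275 to 0.875 m from the base axis. Payload 12.5 kg.
Tool frame: the origin (TCP) lies midway between the tips of the shut fingers; the grasp point (between the pads) lies 19 mm behind it; z points along the fingers, y is the direction in which the jaws open and shut (so a half turn about z gives the same grasp; the last joint's range is limited). The gripper opens to 85 mm and grips with 20 to 120 N. Pads are 22 mm wide; open, the fingers measure 114 mm over their backs; the gripper's body (76 mm by 85 mm) begins 54 mm behind the grasp point. The pads swing forward as they close: fully open they stand 13 mm farther back than shut.
Start: joints at [-0.085, 0.351, 1.652, -0, 1.139, -0.085], TCP at [0.55, 0, 0.231] pointing down, gripper open.
Joint ranges: [-2.75, 2.75], [-0.79, 2.1], [0.01, 2.65], [-1.57, 4.71], [0.07, 3.14], [-2.87, 2.87]. Speed limits (rad/s): [2.22, 2.22, 2.79, 3.14, 3.14, 3.14].

INTERFACE

Orientations are given as [roll, pitch, yaw] about the fixed x, y, z axes, in that order (R = Rz(yaw) Ry(pitch) Rx(roll)).
In Python, from rig import * gives the robot as it stands.
- The arm moves only by the tool step_arm, never from a script. Its argument "motion" is one flat list of numbers, 7 for each row, row after row: the shift along the tool's x, y, z in m, then the turn, a rotation vector about the tool's x, y, z in rad, then the finger opening in m, from 0 to 0.0854. In form: [tx, ty, tz, wx, wy, wz, jaw, tx, ty, tz, wx, wy, wz, jaw, ...]. A call has 1 to 12 rows; each row shifts and turns the pose as measured when the row begins, along the tool's axes as they then stand; what a row does not reach is not made up. A row lasts 1/12 s, in which the tool goes at most 41.7 mm and 7.16 degrees, less where a joint would pass 70% of its speed; a pose out of reach is approached as far as the arm can. A call is refused whole if a number of a shift passes 0.0417 or a number of a turn 0.125, either way. A call with a gripper value outside its range is refused whole. The fingers move at their own pace and stop on an object; "grip_force" is the grip in N (left out, the last holds). Time passes only in rows, so rows that do not move let the fingers close. It gives the time, the measured TCP pose, the force and the opening at its end, in the units of the state.
- sense(): the state, without advancing time (a new reading comes with each control period).
- read_camera(name): name is "scene" or "side" or "wrist"; returns the picture (420x560x3 uint8, blue, green, red); there is no depth.
- get_calibration(name): a dict with "intrinsics" (3x3 intrinsics, pixels), "xyz" and "attitude" of the camera in the world. Camera axes: x right, y up, looking along -z (the intrinsics and any distortion apply to the point x, -y, -z); pixel columns grow to the right and rows downward; lengths in m; the calibration is good to about 2 mm. A picture is of the moment at which its call begins: read the wrist's pose just before it. get_calibration takes no time and is no camera call; for the wrist camera it gives the pose at the moment of the call.
- sign_off(): hands the job in, once; it reports no verdict.
The state is a dict: "t": time; "joints": joint angles; "qvel": joint speeds; "joint_efforts": joint torques, N m; "eef_pos": TCP position; "tcp_rot": TCP orientation; "ft_force": force on the tool from outside, world axes, zero at the start; "moment": the same for the moment, N m; "opening": opening from 0.0 (shut) to 1.0 (fully open).
Only numpy, scipy, OpenCV 4.12 (cv2) and the standard library are available. Lean on these libraries where they do the work, as an engineer would, in place of code of your own. Each camera call takes 0.05 s, during which the arm holds its last target.

## Working session

There is one attempt and no reset: what is moved stays moved. The work goes in short steps, Python scripts to look and compute and a tool call to move; the robot and the scene stay as the last step left them, time stands still between calls to the robot, and variables do not carry over. Pictures are saved under pics/ and viewed, and the job is handed in when it is done.

Besides the shell and the picture viewer there is one more tool, called as name(argument=value, ...), one argument or row to a line, values as JSON. step_arm: Moves the arm, as the interface text tells. Its arguments: {"type":"object","properties":{"motion":{"type":"array","items":{"type":"number"}},"grip_force":{"type":"number"}},"required":["motion"]}

```bash
mkdir -p pics; ls; python3 - <<'E'
from rig import *
import cv2
s=sense();print({k:s[k] for k in ('t','eef_pos','tcp_rot','opening','ft_force')})
for n in ("scene","side","wrist"):
    c=get_calibration(n);print(n,c)
    cv2.imwrite(f"pics/{n}0.png",read_camera(n))
E
```

```text
pics
{'t': 0.0, 'eef_pos': array([5.49661656e-01, 5.41038980e-05, 2.30753162e-01]), 'tcp_rot': array([-3.14041955e+00, -8.00293446e-05,  1.57081053e+00]), 'opening': 1.0008388077946506, 'ft_force': array([-0.21244817,  0.29156581, -0.69962639])}
scene {'intrinsics': array([[522.28859718,   0.        , 280.73215734],
       [  0.        , 522.28859718, 211.82632565],
       [  0.        ,   0.        ,   1.        ]]), 'xyz': array([ 1.19779804, -0.01202531,  1.06783168]), 'attitude': array([0.58217038, 0.01556219, 1.51351047])}
side {'intrinsics': array([[471.46996267,   0.        , 282.82073939],
       [  0.        , 471.46996267, 209.92245344],
       [  0.        ,   0.        ,   1.        ]]), 'xyz': array([0.44140951, 1.04910934, 0.94190232]), 'attitude': array([ 0.91750515, -0.02176659, -2.9865649 ])}
wrist {'intrinsics': array([[365.708151  ,   0.        , 280.38539981],
       [  0.        , 365.708151  , 209.15073416],
       [  0.        ,   0.        ,   1.        ]]), 'xyz': array([0.54974284, 0.08104176, 0.37372382]), 'attitude': array([-0.31440219,  0.00065162,  0.00033146])}
```

View pics/scene0.png

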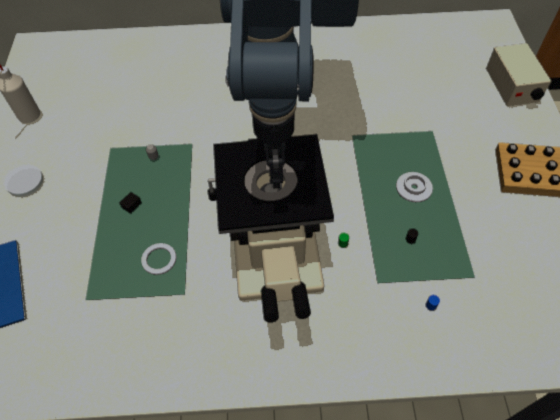

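View pics/side0.png

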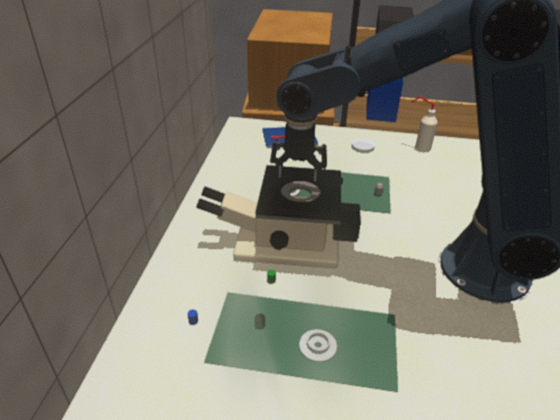

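View pics/wrist0.png

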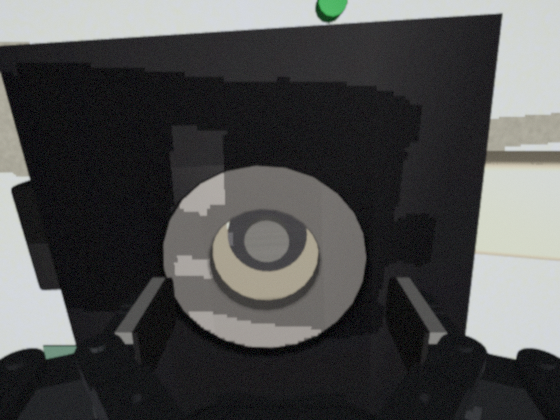

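The scene picture shows these candidates:
- **Insert:** the collared disc at (415,187) is my choice. The flat ring at (159,258) and the white lid at (25,182) are look-alikes.
- **Specimen:** the round black mount at (412,236) is my choice. The others are the oblong black mount (131,203), the steel objective (152,153), green (344,240) and blue (433,302).

The wrist picture shows the recess centred near (265,257), with its rim close to the stage top.

```bash
cat > h.py <<'E'
import numpy as np, cv2
from scipy.spatial.transform import Rotation as R
def ray(c,u,v):
    K=c["intrinsics"]; d=np.linalg.inv(K)@[u,v,1.]; d=np.array([d[0],-d[1],-d[2]])
    return np.array(c["xyz"]), R.from_euler('xyz',c["attitude"]).as_matrix()@d
def onz(c,u,v,z):
    o,d=ray(c,u,v); return o+d*(z-o[2])/d[2]
def proj(c,p):
    q=R.from_euler('xyz',c["attitude"]).as_matrix().T@(np.array(p)-c["xyz"]); q=np.array([q[0],-q[1],-q[2]])
    w=c["intrinsics"]@q; return w[:2]/w[2]
E
python3 - <<'E'
from rig import *
from h import *
a=cv2.imread('pics/scene0.png');b=cv2.imread('pics/side0.png')
A=cv2.resize(a[160:260,370:450],None,fx=5,fy=5,interpolation=cv2.INTER_CUBIC)
B=cv2.resize(b[300:370,240:345],None,fx=4,fy=4,interpolation=cv2.INTER_CUBIC)
o=np.zeros((500,820,3),np.uint8);o[:500,:400]=A;o[:280,400:820]=B
cv2.imwrite('pics/crop1.png',o[:,:800])
S=get_calibration('scene');D=get_calibration('side');W=get_calibration('wrist')
print('seat wrist',onz(W,265,257,.2),onz(W,164,257,.2),onz(W,366,257,.2),onz(W,265,165,.2),onz(W,265,348,.2))
print('ins',onz(S,415,187,.011),onz(D,318,346,.011))
print('spec',onz(S,412,236,.019),onz(D,260,321,.019))
print('seat scene',onz(S,271,181,.2),onz(D,301,191,.2))
E
```

```text
seat wrist [ 0.54167992 -0.00174658  0.2       ] [ 0.48895356 -0.00177625  0.2       ] [ 0.59439076 -0.00171692  0.2       ] [0.54229599 0.04684135 0.2       ] [ 0.54095742 -0.05872913  0.2       ]
ins [0.45092912 0.34908275 0.011     ] [0.44567126 0.35183227 0.011     ]
spec [0.59518631 0.31163374 0.019     ] [0.59359713 0.30883871 0.019     ]
seat scene [ 0.54896555 -0.00853224  0.2       ] [ 0.53935799 -0.00454066  0.2       ]
```

View pics/crop1.png

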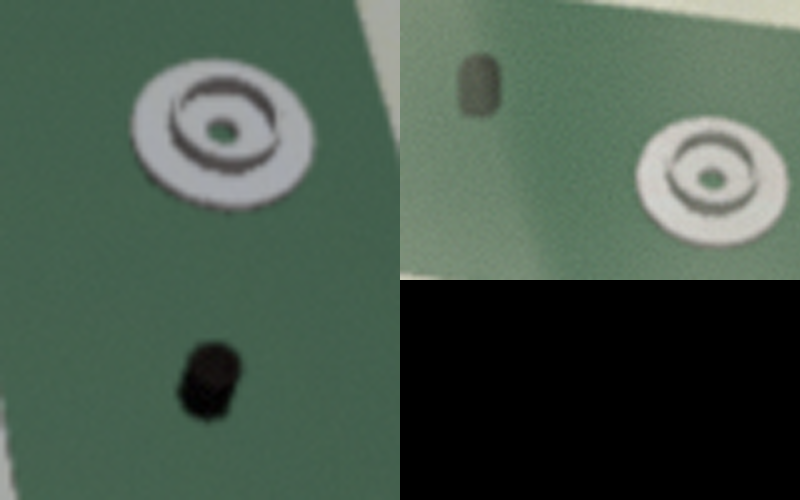

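The crop confirms both choices: a disc with a raised collar, and a round black cylinder standing upright. The insert is near (0.448,0.350), the specimen near (0.594,0.310) and the seat near (0.542,-0.008). The recess floor measures 110 mm across, as stated.

step_arm(
  motion=[0.039, -0.0115, 0, 0, 0, 0, 0.0854, 0.039, -0.0115, 0, 0, 0, 0, 0.0854, 0.039, -0.0115, 0, 0, 0, 0, 0.0854, 0.039, -0.0115, 0, 0, 0, 0, 0.0854, 0.039, -0.0115, 0, 0, 0, 0, 0.0854, 0.039, -0.0115, 0, 0, 0, 0, 0.0854, 0.039, -0.0115, 0, 0, 0, 0, 0.0854, 0.039, -0.0115, 0, 0, 0, 0, 0.0854, 0.035, -0.0105, 0.02, 0, 0, 0, 0.075, 0, 0, 0.03, 0, 0, 0, 0.068, 0, 0, 0.03, 0, 0, 0, 0.068, 0, 0, 0, 0, 0, 0, 0.068],
  grip_force=40,
)

```text
t: 1.15
eef_pos: [0.4431, 0.3587, 0.1485]
tcp_rot: [3.141, -0.002, 1.568]
ft_force: [-1.5, -0.9, -0.6]
opening: 0.799
```

```bash
python3 - <<'E'
from rig import *
from h import *
s=sense();print(s['t'],s['eef_pos'],s['tcp_rot'],s['opening'],s['ft_force'])
W=get_calibration('wrist');print(W['xyz'],W['attitude'])
cv2.imwrite('pics/w1.png',read_camera('wrist'))
print(proj(W,[.448,.35,.025]))
E
```

```text
1.15 [0.44312635 0.35871626 0.14849287] [ 3.14057787e+00 -1.84044736e-03  1.56765892e+00] 0.798660432287541 [-1.51317037 -0.90653571 -0.63869956]
[0.44309102 0.43947296 0.29155151] [-0.31262544 -0.00139923 -0.002752  ]
[286.60585783 213.2361487 ]
```

View pics/w1.png

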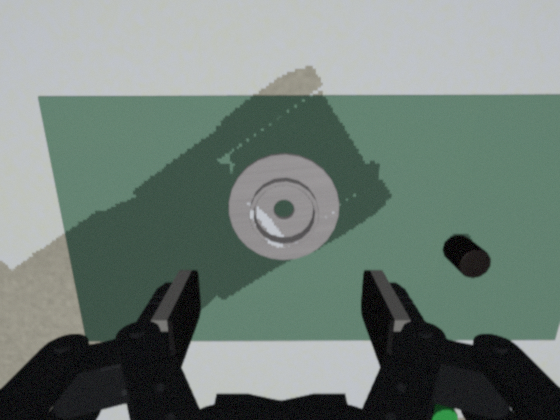

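The wrist picture shows the insert's disc spanning columns 229–339 and rows 154–261, its hole at (284,209), and the specimen's top face at (475,262).

```bash
python3 - <<'E'
from rig import *
from h import *
W=get_calibration('wrist')
for u,v in((229,207),(339,207),(284,154),(284,261)): print(onz(W,u,v,.011))
print('hole',onz(W,284,209,.011)); print('spec top',onz(W,474,262,.035),'bottom',onz(W,457,243,.003))
E
```

```text
[0.40291817 0.35045853 0.011     ]
[0.49229711 0.35007724 0.011     ]
[0.44758641 0.39341082 0.011     ]
[0.44757734 0.3019774  0.011     ]
hole [0.44758196 0.34856123 0.011     ]
spec top [0.59604926 0.31204276 0.035     ] bottom [0.59721309 0.31448578 0.003     ]
```

step_arm(
  motion=[-0.0105, 0.0045, 0.035, 0, 0, 0, 0.066, 0, 0, 0.035, 0, 0, 0, 0.066, 0, 0, 0.03, 0, 0, 0, 0.066, 0, 0, 0.01, 0, 0, 0, 0.066, 0, 0, 0, 0, 0, 0, 0.066],
)

```text
t: 1.62
eef_pos: [0.4557, 0.3502, 0.0474]
tcp_rot: [3.128, -0.01, 1.565]
ft_force: [0.3, 0.3, 0.4]
opening: 0.772
```

```bash
python3 - <<'E'
from rig import *
from h import *
s=sense();print(s['t'],s['eef_pos'],s['tcp_rot'],s['opening'],s['ft_force'])
W=get_calibration('wrist')
cv2.imwrite('pics/w2.png',read_camera('wrist'))
print(proj(W,[.4476,.348,.025]))
E
```

```text
1.6167 [0.45574524 0.3501897  0.0474422 ] [ 3.12752294 -0.01012011  1.56514166] 0.7720987623629065 [0.33419773 0.32995817 0.36910073]
[263.59493996 265.69591463]
```

View pics/w2.png

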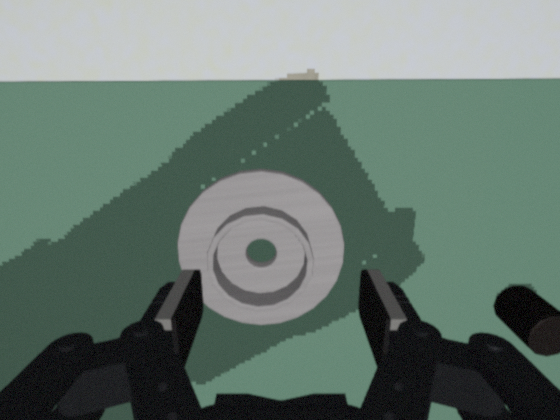

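```bash
cat >> h.py <<'E'
def delta(s,p,yaw=np.pi/2):
    Rc=R.from_euler('xyz',s['tcp_rot']); Rt=R.from_euler('xyz',[np.pi,0,yaw])
    print('t',round(s['t'],2),'pos',np.round(s['eef_pos'],4),'open',round(s['opening']*85.4,1),'F',np.round(s['ft_force'],1),'shift',np.round(Rc.inv().apply(np.array(p)-s['eef_pos']),4),'turn',np.round((Rc.inv()*Rt).as_rotvec(),4), 'qv',np.round(np.abs(s['qvel']).max(),3))
E
python3 - <<'E'
from rig import *
from h import *
delta(sense(),[.4476,.348,.0200])
E
```

```text
t 1.67 pos [0.4561 0.3504 0.0485] open 65.7 F [ 0.4  0.6 -0.4] shift [-0.0028 -0.0089  0.0283] turn [ 0.015  -0.0107 -0.0058] qv 0.034
```

step_arm(
  motion=[-0.0028, -0.0088, 0.008, 0.015, -0.0107, -0.0058, 0.066, 0, 0, 0, 0, 0, 0, 0.066, 0, 0, 0.01, 0, 0, 0, 0.066, 0, 0, 0.01, 0, 0, 0, 0.066, 0, 0, 0, 0, 0, 0, 0.066],
)

```text
t: 2.08
eef_pos: [0.4501, 0.3497, 0.0256]
tcp_rot: [3.134, -0.005, 1.571]
ft_force: [0.3, 0.1, -0.6]
opening: 0.776
```

```bash
python3 - <<'E'
from rig import *
from h import *
delta(sense(),[.4476,.348,.0120])
cv2.imwrite('pics/w3.png',read_camera('wrist'))
E
```

```text
t 2.08 pos [0.4501 0.3497 0.0256] open 66.3 F [ 0.3  0.1 -0.6] shift [-0.0017 -0.0026  0.0136] turn [ 0.0074 -0.0047  0.0003] qv 0.023
```

View pics/w3.png

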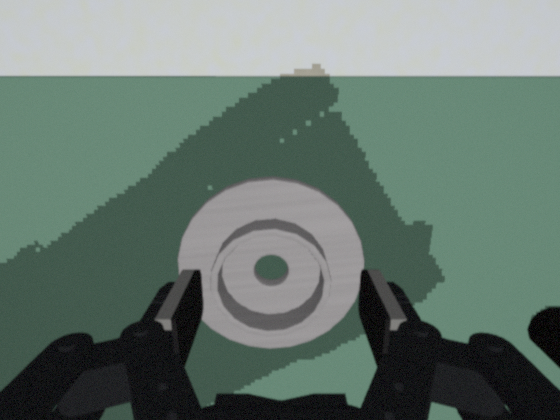

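step_arm(
  motion=[-0.0017, -0.0028, 0.004, 0.0074, -0.0047, 0, 0.064, 0, 0, 0.005, 0, 0, 0, 0.064, 0, 0, 0.003, 0, 0, 0, 0.064, 0, 0, 0, 0, 0, 0, 0.064],
)

```text
t: 2.47
eef_pos: [0.4475, 0.3482, 0.0134]
tcp_rot: [-3.142, 0.0, 1.571]
ft_force: [-0.5, -0.5, -0.1]
opening: 0.747
```

```bash
python3 - <<'E'
from rig import *
from h import *
delta(sense(),[.4476,.348,.0120])
E
```

```text
t 2.47 pos [0.4475 0.3482 0.0134] open 63.8 F [-0.5 -0.5 -0.1] shift [-0.0002  0.0001  0.0014] turn [-0.0001  0.0001  0.0005] qv 0.003
```

step_arm(
  motion=[0, 0, 0.003, 0, 0, 0, 0.064, 0, 0, 0, 0, 0, 0, 0.05, 0, 0, 0, 0, 0, 0, 0.05, 0, 0, 0, 0, 0, 0, 0.05, 0, 0, 0, 0, 0, 0, 0.05],
  grip_force=50,
)

```text
t: 2.88
eef_pos: [0.4475, 0.3482, 0.0107]
tcp_rot: [-3.141, 0.0, 1.572]
ft_force: [-0.5, -0.8, -1.6]
opening: 0.596
```

```bash
python3 - <<'E'
from rig import *
from h import *
delta(sense(),[.4476,.348,.0120])
cv2.imwrite('pics/w4.png',read_camera('wrist'))
E
```

```text
t 2.88 pos [0.4475 0.3482 0.0107] open 50.9 F [-0.5 -0.8 -1.6] shift [-0.0002  0.0001 -0.0013] turn [-0.0004  0.0004  0.001 ] qv 0.002
```

View pics/w4.png

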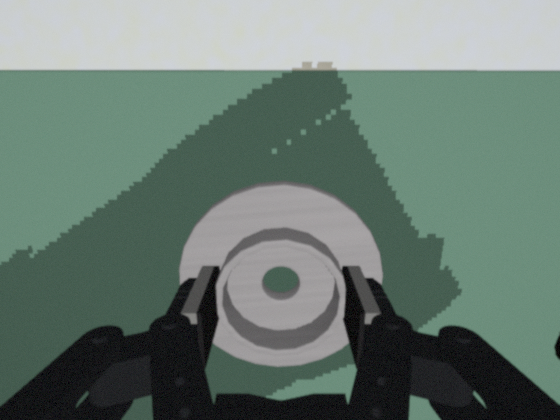

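step_arm(
  motion=[0, 0, 0, 0, 0, 0, 0.04, 0, 0, 0, 0, 0, 0, 0.04],
)

```text
t: 3.1
eef_pos: [0.4474, 0.3481, 0.0105]
tcp_rot: [-3.141, 0.0, 1.572]
ft_force: [-0.0, -0.1, 1.3]
opening: 0.598
```

```bash
python3 - <<'E'
from rig import *
from h import *
delta(sense(),[.4476,.348,.0120])
W=get_calibration('wrist')
for p in([.4476,.348,.0107],[.4746,.348,.015],[.4746,.348,.025],[.4476,.348,.025],[.4476,.348,.011]):print(proj(W,p))
cv2.imwrite('pics/w5.png',cv2.resize(read_camera('wrist')[170:400,140:420],None,fx=2.5,fy=2.5))
E
```

```text
t 3.1 pos [0.4474 0.3481 0.0105] open 51.1 F [-0.  -0.1  1.3] shift [-0.0001  0.0002 -0.0015] turn [-0.0006  0.0005  0.0009] qv 0.002
[280.81925117 284.16632894]
[343.83059937 289.30413231]
[347.92262422 302.17604856]
[280.85132781 302.09914947]
[280.8198683  284.51134504]
```

View pics/w5.png

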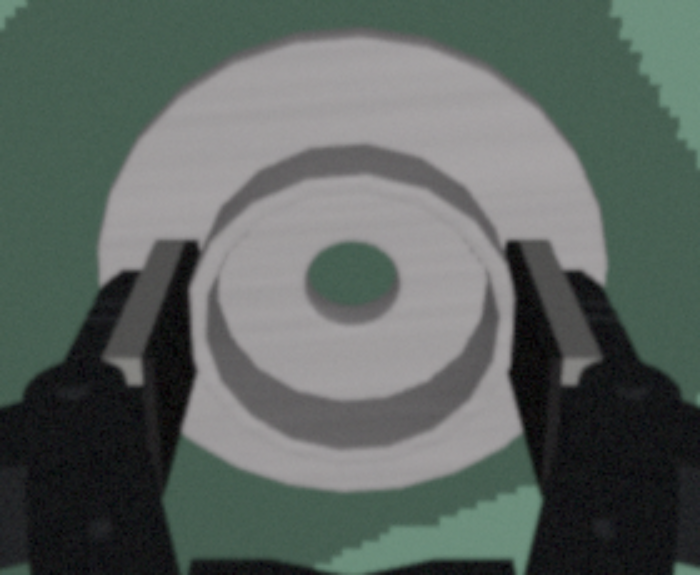

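Jaws stopped on the collar (reading steady at 51 mm). Lifting.

step_arm(
  motion=[0, 0, -0.01, 0, 0, 0, 0.04, 0, 0, -0.02, 0, 0, 0, 0.04, 0, 0, -0.03, 0, 0, 0, 0.04, 0, 0, -0.035, 0, 0, 0, 0.04, 0, 0, -0.035, 0, 0, 0, 0.04, 0, 0, -0.035, 0, 0, 0, 0.04, 0, 0, -0.035, 0, 0, 0, 0.04, 0, 0, -0.03, 0, 0, 0, 0.04, 0, 0, -0.015, 0, 0, 0, 0.04, 0, 0, 0, 0, 0, 0, 0.04],
)

```text
t: 3.98
eef_pos: [0.4454, 0.3468, 0.2715]
tcp_rot: [-3.139, 0.002, 1.572]
ft_force: [0.2, 0.1, -1.5]
opening: 0.607
```

```bash
python3 - <<'E'
from rig import *
from h import *
delta(sense(),[.5417,-.009,.250])
cv2.imwrite('pics/w6.png',read_camera('wrist'))
E
```

```text
t 3.98 pos [0.4454 0.3468 0.2715] open 51.8 F [ 0.2  0.1 -1.5] shift [-0.3558  0.0961  0.0219] turn [-0.003   0.0021  0.0007] qv 0.016
```

View pics/w6.png

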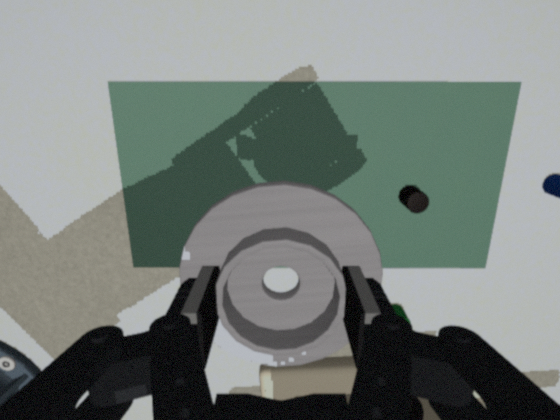

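The insert is held level. Now moving over the stage.

step_arm(
  motion=[-0.015, 0.004, 0, 0, 0, 0, 0.04, -0.033, 0.009, 0, 0, 0, 0, 0.04, -0.033, 0.009, 0, 0, 0, 0, 0.04, -0.033, 0.009, 0, 0, 0, 0, 0.04, -0.033, 0.009, 0, 0, 0, 0, 0.04, -0.033, 0.009, 0, 0, 0, 0, 0.04, -0.033, 0.009, 0, 0, 0, 0, 0.04, -0.033, 0.009, 0, 0, 0, 0, 0.04, -0.033, 0.009, 0, 0, 0, 0, 0.04, -0.033, 0.009, 0, 0, 0, 0, 0.04, -0.015, 0.004, 0, 0, 0, 0, 0.04, 0, 0, 0, 0, 0, 0, 0.04],
)

```text
t: 5.03
eef_pos: [0.5285, 0.0041, 0.2506]
tcp_rot: [-3.11, 0.007, 1.576]
ft_force: [0.6, 0.9, -1.9]
opening: 0.602
```

```bash
python3 - <<'E'
from rig import *
from h import *
delta(sense(),[.5417,-.009,.240])
E
```

```text
t 5.03 pos [0.5285 0.0041 0.2506] open 51.4 F [ 0.6  0.9 -1.9] shift [-0.0131  0.0134  0.0103] turn [-0.032   0.0068  0.0052] qv 0.031
```

step_arm(
  motion=[-0.012, 0.012, 0, -0.032, 0.0068, 0.0052, 0.04, 0, 0, 0, 0, 0, 0, 0.04, 0, 0, 0, 0, 0, 0, 0.04],
)

```text
t: 5.28
eef_pos: [0.5386, -0.0082, 0.2457]
tcp_rot: [-3.135, -0.002, 1.568]
ft_force: [-0.6, 0.3, -1.9]
opening: 0.602
```

```bash
python3 - <<'E'
from rig import *
from h import *
delta(sense(),[.5417,-.009,.240])
cv2.imwrite('pics/w7.png',read_camera('wrist'))
S=get_calibration('scene');D=get_calibration('side')
a=read_camera('scene');b=read_camera('side')
A=cv2.resize(a[120:250,200:340],None,fx=3,fy=3);B=cv2.resize(b[140:260,230:360],None,fx=3,fy=3)
o=np.zeros((390,810,3),np.uint8);o[:390,:420]=A;o[:360,420:810]=B;cv2.imwrite('pics/c7.png',o[:,:800])
for c in(S,D): print(proj(c,[.5417,-.009,.2]))
E
```

```text
t 5.28 pos [ 0.5386 -0.0082  0.2457] open 51.4 F [-0.6  0.3 -1.9] shift [-0.0008  0.0031  0.0056] turn [-0.0069 -0.0015 -0.0025] qv 0.028
[270.61093148 178.21236585]
[300.35511659 189.9891322 ]
```

View pics/w7.png

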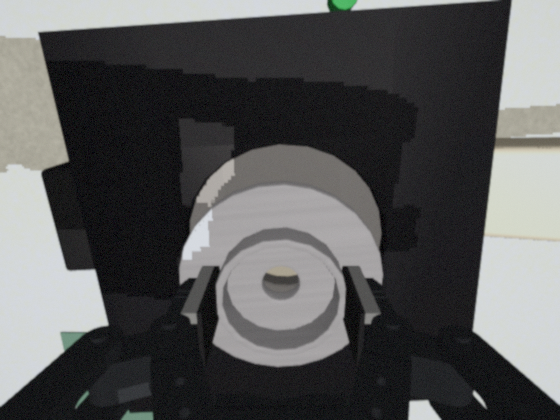

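View pics/c7.png

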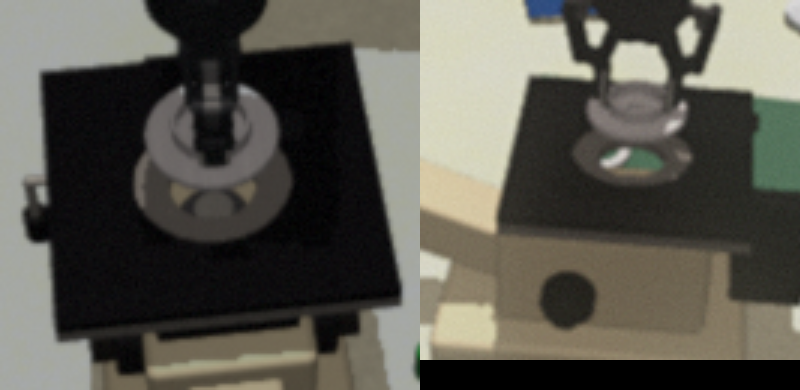

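The recess spans columns 190–382 in the wrist view. It centres at column 271 in the scene view and 300.7 in the side view, matching the predicted 270.6 and 300.4. That confirms the seat at (0.542,-0.009). Now lowering.

step_arm(
  motion=[-0.0008, 0.0031, 0.005, -0.0069, -0.0015, -0.0025, 0.04, 0, 0, 0.01, 0, 0, 0, 0.04, 0, 0, 0.008, 0, 0, 0, 0.04, 0, 0, 0, 0, 0, 0, 0.04, 0, 0, 0, 0, 0, 0, 0.04],
)

```text
t: 5.85
eef_pos: [0.5414, -0.0063, 0.2203]
tcp_rot: [3.141, 0.0, 1.575]
ft_force: [0.1, 0.1, -1.2]
opening: 0.598
```

```bash
python3 - <<'E'
from rig import *
from h import *
delta(sense(),[.542,-.009,.201])
W=get_calibration('wrist');print(proj(W,[.542,-.009,.2]))
cv2.imwrite('pics/w8.png',read_camera('wrist'))
E
```

```text
t 5.85 pos [ 0.5414 -0.0063  0.2203] open 51.1 F [ 0.1  0.1 -1.2] shift [-0.0027  0.0005  0.0193] turn [0.0005 0.0002 0.0045] qv 0.02
[281.45866815 267.96714356]
```

View pics/w8.png

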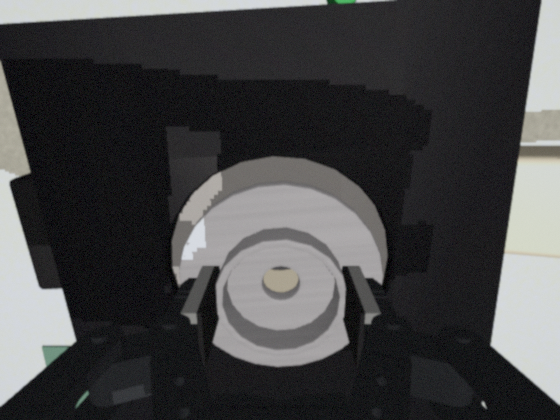

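step_arm(
  motion=[-0.0027, 0.0004, 0.005, 0, 0, 0.0045, 0.04, 0, 0, 0.006, 0, 0, 0, 0.04, 0, 0, 0.004, 0, 0, 0, 0.04, 0, 0, 0.002, 0, 0, 0, 0.04, 0, 0, 0, 0, 0, 0, 0.04],
)

```text
t: 6.32
eef_pos: [0.542, -0.0094, 0.2018]
tcp_rot: [3.141, 0.0, 1.57]
ft_force: [-0.6, 0.2, -1.9]
opening: 0.601
```

```bash
python3 - <<'E'
from rig import *
from h import *
delta(sense(),[.542,-.009,.1995])
E
```

```text
t 6.32 pos [ 0.542  -0.0094  0.2018] open 51.3 F [-0.6  0.2 -1.9] shift [ 0.0004 -0.      0.0023] turn [ 0.001   0.0003 -0.0008] qv 0.004
```

step_arm(
  motion=[0, 0, 0.0015, 0, 0, 0, 0.04, 0, 0, 0.001, 0, 0, 0, 0.04, 0, 0, 0, 0, 0, 0, 0.04],
)

```text
t: 6.57
eef_pos: [0.5421, -0.0095, 0.1996]
tcp_rot: [3.14, 0.0, 1.57]
ft_force: [0.1, -0.4, -0.6]
opening: 0.597
```

```bash
python3 - <<'E'
from rig import *
from h import *
delta(sense(),[.542,-.009,.1995])
cv2.imwrite('pics/w9.png',read_camera('wrist'))
E
```

```text
t 6.57 pos [ 0.5421 -0.0095  0.1996] open 51.0 F [ 0.1 -0.4 -0.6] shift [ 0.0005 -0.0001  0.0001] turn [ 0.0012  0.0003 -0.0008] qv 0.005
```

View pics/w9.png

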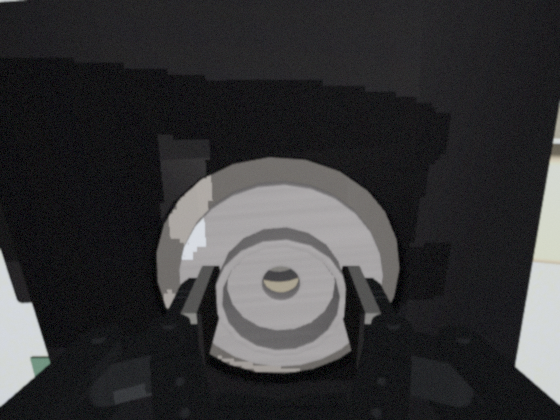

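```bash
python3 - <<'E'
from rig import *
from h import *
delta(sense(),[.542,-.005,.1985])
W=get_calibration('wrist')
print(onz(W,278,157,.2),onz(W,278,375,.192),onz(W,157,265,.192),onz(W,399,265,.192),onz(W,157,265,.2),onz(W,399,265,.2))
print('disc',onz(W,281,184,.2),onz(W,281,365,.2))
i=cv2.imread('pics/w9.png');cv2.imwrite('pics/w9c.png',cv2.resize(i[140:400,140:420],None,fx=2.3,fy=2.3))
E
```

```text
t 6.62 pos [ 0.5422 -0.0095  0.1996] open 51.5 F [-0.7  0.7 -0.7] shift [ 0.0045 -0.0002  0.0011] turn [ 0.0014  0.0003 -0.0008] qv 0.003
[0.54124948 0.04665481 0.2       ] [ 0.54093264 -0.06598131  0.192     ] [ 0.4860221  -0.00409639  0.192     ] [ 0.59622489 -0.00424921  0.192     ] [ 4.88994766e-01 -7.35716694e-05  2.00000000e-01] [ 5.93338932e-01 -2.18266357e-04  2.00000000e-01]
disc [0.54242458 0.03577886 0.2       ] [ 0.5424281  -0.05280121  0.2       ]
```

View pics/w9c.png

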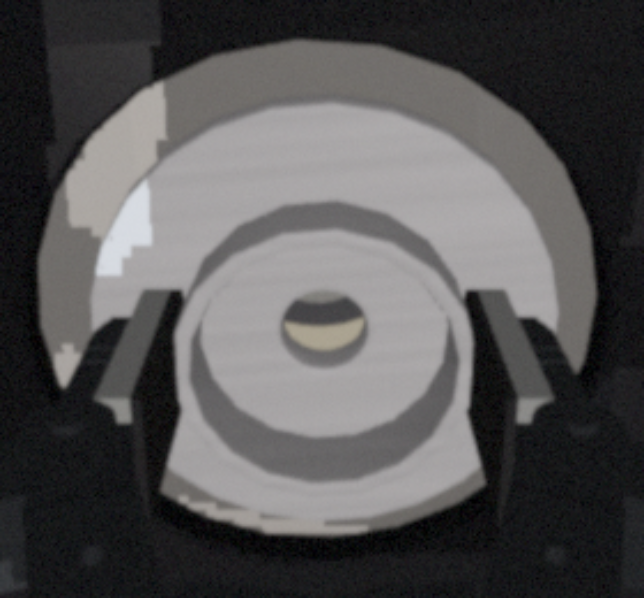

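The recess comes out at (0.541,-0.010) and the disc at (0.542,-0.0085), so it is centred. I'll press down slightly, release and rise.

step_arm(
  motion=[0, 0, 0.001, 0, 0, 0, 0.04, 0, 0, 0.0005, 0, 0, 0, 0.04, 0, 0, 0, 0, 0, 0, 0.04],
)

```text
t: 6.87
eef_pos: [0.5423, -0.0095, 0.1998]
tcp_rot: [3.139, 0.001, 1.57]
ft_force: [1.3, 0.2, -2.0]
opening: 0.603
```

```bash
python3 - <<'E'
from rig import *
from h import *
delta(sense(),[.542,-.009,.1985])
E
```

```text
t 6.87 pos [ 0.5423 -0.0095  0.1998] open 51.5 F [ 1.3  0.2 -2. ] shift [ 0.0005 -0.0003  0.0013] turn [ 0.0023  0.0005 -0.0007] qv 0.005
```

step_arm(
  motion=[0, 0, 0.003, 0, 0, 0, 0.04, 0, 0, 0, 0, 0, 0, 0.04],
)

```text
t: 7.03
eef_pos: [0.5428, -0.0095, 0.2002]
tcp_rot: [3.137, 0.001, 1.57]
ft_force: [0.8, -0.3, -2.4]
opening: 0.599
```

```bash
python3 - <<'E'
from rig import *
from h import *
delta(sense(),[.542,-.009,.1985])
E
```

```text
t 7.03 pos [ 0.5428 -0.0095  0.2002] open 51.2 F [ 0.8 -0.3 -2.4] shift [ 0.0005 -0.0008  0.0017] turn [ 0.0047  0.0009 -0.0005] qv 0.018
```

```bash
python3 - <<'E'
from rig import *
from h import *
s=sense();print(np.round(s['joints'],3),np.round(s['joint_efforts'],1),s['moment'],s['qvel'])
delta(s,[.542,-.009,.1985])
a=read_camera('scene');b=read_camera('side')
A=cv2.resize(a[60:220,190:340],None,fx=2.6,fy=2.6);B=cv2.resize(b[100:260,230:380],None,fx=2.6,fy=2.6)
cv2.imwrite('pics/c10.png',np.hstack([A,B]))
E
```

```text
[-0.103  0.371  1.706 -0.     1.06  -0.102] [  0.  -52.3 -29.   -0.    0.3   0. ] [ 0.01492772  0.00984161 -0.01180248] [-0.00180339 -0.01842286 -0.0142401  -0.0013689   0.01377728 -0.00064762]
t 7.03 pos [ 0.5428 -0.0095  0.2002] open 51.2 F [ 0.8 -0.3 -2.4] shift [ 0.0005 -0.0008  0.0017] turn [ 0.0047  0.0009 -0.0005] qv 0.018
```

View pics/c10.png

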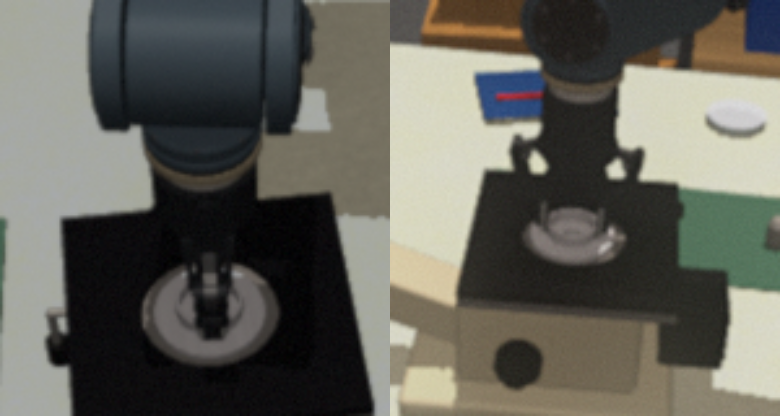

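step_arm(
  motion=[0, -0.0008, 0.002, 0.0047, 0, 0, 0.04],
)

```text
t: 7.22
eef_pos: [0.5431, -0.0095, 0.1993]
tcp_rot: [3.139, 0.001, 1.57]
ft_force: [-6.9, 2.0, 32.1]
opening: 0.604
```

```bash
python3 - <<'E'
from rig import *
from h import *
s=sense();delta(s,[.542,-.009,.1985]);print(s['joint_efforts'])
E
```

```text
t 7.22 pos [ 0.5431 -0.0095  0.1993] open 51.6 F [-6.9  2.  32.1] shift [ 0.0005 -0.0011  0.0008] turn [ 0.003   0.001  -0.0005] qv 0.031
[-7.91597106e-01 -3.41962123e+01 -1.99702871e+01 -1.37733291e-01
 -2.57556170e+00 -9.64526465e-03]
```

The force reads 32 N upward, so the insert is on the ledge. Easing off, then opening.

step_arm(
  motion=[0, 0, -0.0005, 0, 0, 0, 0.04, 0, 0, 0, 0, 0, 0, 0.064, 0, 0, 0, 0, 0, 0, 0.064, 0, 0, 0, 0, 0, 0, 0.066],
)

```text
t: 7.55
eef_pos: [0.5436, -0.0096, 0.1997]
tcp_rot: [3.137, 0.001, 1.57]
ft_force: [0.3, -0.0, 0.3]
opening: 0.777
```

```bash
python3 - <<'E'
from rig import *
from h import *
delta(sense(),[.596,.312,.26])
cv2.imwrite('pics/w11.png',read_camera('wrist'))
E
```

```text
t 7.55 pos [ 0.5436 -0.0096  0.1997] open 66.3 F [ 0.3 -0.   0.3] shift [ 0.3215  0.0524 -0.0605] turn [ 0.0043  0.0011 -0.0006] qv 0.005
```

View pics/w11.png

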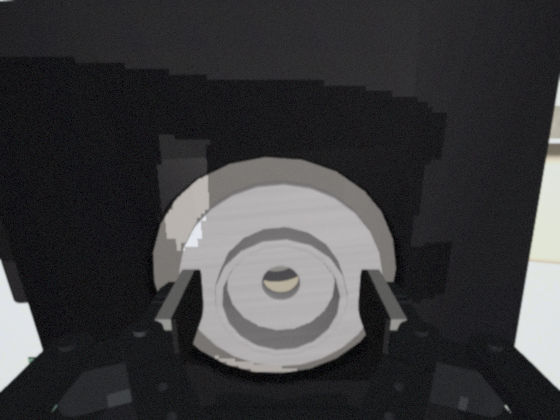

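The insert is released, lying in the recess with the fingers clear of the collar. Rising and going to the specimen.

step_arm(
  motion=[0, 0, -0.012, 0, 0, 0, 0.066, 0, 0, -0.025, 0, 0, 0, 0.066, 0, 0, -0.02, 0, 0, 0, 0.066, 0.033, 0.0055, 0, 0, 0, 0, 0.06, 0.033, 0.0055, 0, 0, 0, 0, 0.055, 0.033, 0.0055, 0, 0, 0, 0, 0.05, 0.033, 0.0055, 0, 0, 0, 0, 0.05, 0.033, 0.0055, 0, 0, 0, 0, 0.05, 0.033, 0.0055, 0, 0, 0, 0, 0.05, 0.033, 0.0055, 0, 0, 0, 0, 0.05, 0.033, 0.0055, 0, 0, 0, 0, 0.05, 0.02, 0.0035, 0, 0, 0, 0, 0.05],
)

```text
t: 8.6
eef_pos: [0.5925, 0.2831, 0.2554]
tcp_rot: [3.141, 0.002, 1.562]
ft_force: [0.4, 0.6, 0.1]
opening: 0.582
```

step_arm(
  motion=[0.015, 0, 0.02, 0, 0, 0, 0.05, 0.008, 0, 0.03, 0, 0, 0, 0.05, 0, 0, 0.03, 0, 0, 0, 0.05, 0, 0, 0, 0, 0, 0, 0.05],
)

```text
t: 8.93
eef_pos: [0.5928, 0.3133, 0.172]
tcp_rot: [3.139, -0.0, 1.568]
ft_force: [-0.5, -0.4, -0.8]
opening: 0.582
```

```bash
python3 - <<'E'
from rig import *
from h import *
delta(sense(),[.596,.312,.08])
W=get_calibration('wrist');print(proj(W,[.596,.312,.035]),proj(W,[.596,.312,.003]))
cv2.imwrite('pics/w12.png',read_camera('wrist'))
E
```

```text
t 8.93 pos [0.5928 0.3133 0.172 ] open 49.7 F [-0.5 -0.4 -0.8] shift [-0.0013  0.003   0.092 ] turn [ 0.0024 -0.0002 -0.0029] qv 0.072
[283.99802569 198.73485003] [283.55365272 188.4860448 ]
```

View pics/w12.png

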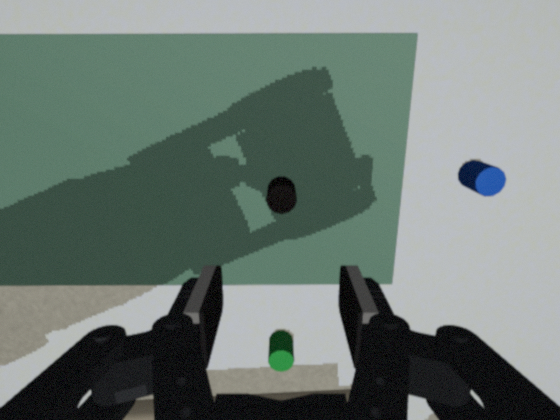

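The specimen (black, round) is at (282,198), against a predicted (284,199). The blue and green look-alikes are well off. Lowering.

step_arm(
  motion=[-0.001, 0.002, 0.03, 0.0024, 0, -0.003, 0.05, 0, 0, 0.03, 0, 0, 0, 0.05, 0, 0, 0.03, 0, 0, 0, 0.05, 0, 0, 0.01, 0, 0, 0, 0.05, 0, 0, 0, 0, 0, 0, 0.05],
)

```text
t: 9.4
eef_pos: [0.6021, 0.3135, 0.0829]
tcp_rot: [3.127, -0.007, 1.569]
ft_force: [-0.2, -0.7, -0.1]
opening: 0.581
```

```bash
python3 - <<'E'
from rig import *
from h import *
delta(sense(),[.5955,.312,.04])
W=get_calibration('wrist');print(proj(W,[.596,.312,.035]),proj(W,[.596,.312,.003]))
cv2.imwrite('pics/w13.png',read_camera('wrist'))
E
```

```text
t 9.4 pos [0.6021 0.3135 0.0829] open 49.6 F [-0.2 -0.7 -0.1] shift [-0.0018 -0.0072  0.0428] turn [ 0.015  -0.0067 -0.0016] qv 0.025
[268.41588709 244.0963038 ] [269.19241916 224.67833543]
```

View pics/w13.png

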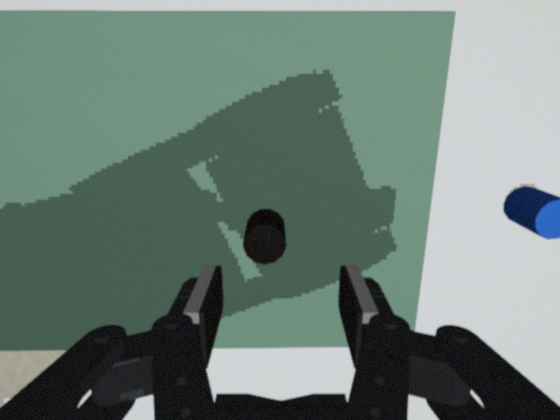

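step_arm(
  motion=[-0.001, -0.0085, 0.01, 0.015, -0.0067, -0.0016, 0.05, 0, 0, 0, 0, 0, 0, 0.05, 0, 0, 0.015, 0, 0, 0, 0.05, 0, 0, 0.01, 0, 0, 0, 0.05, 0, 0, 0, 0, 0, 0, 0.05],
)

```text
t: 9.87
eef_pos: [0.5969, 0.3139, 0.0544]
tcp_rot: [3.132, -0.004, 1.571]
ft_force: [0.3, -0.3, 0.7]
opening: 0.586
```

```bash
python3 - <<'E'
from rig import *
from h import *
delta(sense(),[.5942,.3125,.0215])
W=get_calibration('wrist');print(proj(W,[.5942,.3125,.035]),proj(W,[.5942,.3125,.003]))
cv2.imwrite('pics/w14.png',read_camera('wrist'))
E
```

```text
t 9.87 pos [0.5969 0.3139 0.0544] open 50.0 F [ 0.3 -0.3  0.7] shift [-0.0016 -0.003   0.0329] turn [ 0.0094 -0.004  -0.0001] qv 0.011
[274.54876578 266.65460074] [274.85243844 241.32499333]
```

View pics/w14.png

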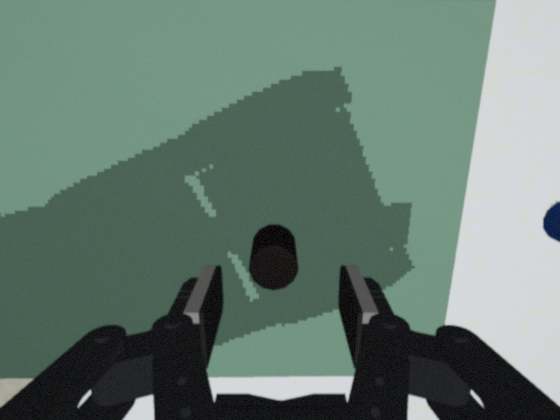

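step_arm(
  motion=[-0.0016, -0.003, 0.006, 0.0094, -0.004, 0, 0.05, 0, 0, 0.01, 0, 0, 0, 0.05, 0, 0, 0.008, 0, 0, 0, 0.05, 0, 0, 0.003, 0, 0, 0, 0.045, 0, 0, 0, 0, 0, 0, 0.045],
)

```text
t: 10.33
eef_pos: [0.594, 0.3124, 0.0256]
tcp_rot: [-3.141, 0.0, 1.571]
ft_force: [0.3, 0.5, 0.7]
opening: 0.527
```

```bash
python3 - <<'E'
from rig import *
from h import *
delta(sense(),[.5942,.3125,.0215])
cv2.imwrite('pics/w15.png',read_camera('wrist'))
E
```

```text
t 10.33 pos [0.594  0.3124 0.0256] open 45.0 F [0.3 0.5 0.7] shift [0.0001 0.0002 0.0041] turn [-0.0004  0.0002 -0.0001] qv 0.009
```

View pics/w15.png

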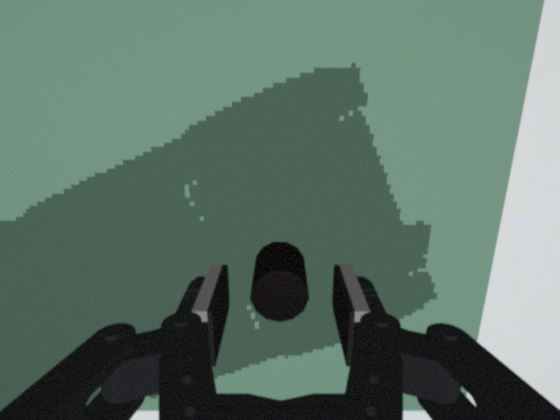

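step_arm(
  motion=[0, 0, 0.003, 0, 0, 0, 0.04, 0, 0, 0.002, 0, 0, 0, 0.035, 0, 0, 0, 0, 0, 0, 0.02, 0, 0, 0, 0, 0, 0, 0.015, 0, 0, 0, 0, 0, 0, 0.015, 0, 0, 0, 0, 0, 0, 0.015, 0, 0, 0, 0, 0, 0, 0.015],
  grip_force=35,
)

```text
t: 10.97
eef_pos: [0.5946, 0.3126, 0.0212]
tcp_rot: [3.141, -0.001, 1.571]
ft_force: [-0.3, -0.9, -0.6]
opening: 0.274
```

```bash
python3 - <<'E'
from rig import *
from h import *
delta(sense(),[.5942,.3125,.0205])
cv2.imwrite('pics/w16.png',read_camera('wrist'))
E
```

```text
t 10.97 pos [0.5946 0.3126 0.0212] open 23.4 F [-0.3 -0.9 -0.6] shift [-0.0001 -0.0004  0.0007] turn [ 0.001  -0.0005 -0.0001] qv 0.003
```

View pics/w16.png

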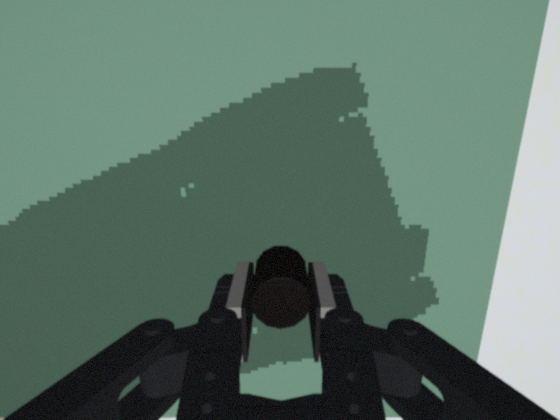

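Gripped upright, with the jaws stopped at 23.4 mm on the 25 mm mount. Lifting and carrying.

step_arm(
  motion=[0, 0, -0.01, 0, 0, 0, 0.01, 0, 0, -0.02, 0, 0, 0, 0.01, 0, 0, -0.03, 0, 0, 0, 0.01, 0, 0, -0.035, 0, 0, 0, 0.01, 0, 0, -0.035, 0, 0, 0, 0.01, 0, 0, -0.035, 0, 0, 0, 0.01, 0, 0, -0.035, 0, 0, 0, 0.01, 0, 0, -0.035, 0, 0, 0, 0.01, 0, 0, -0.02, 0, 0, 0, 0.01, 0, 0, 0, 0, 0, 0, 0.01],
)

```text
t: 11.85
eef_pos: [0.5924, 0.3117, 0.2939]
tcp_rot: [-3.141, -0.0, 1.571]
ft_force: [1.1, -0.3, -0.8]
opening: 0.276
```

```bash
python3 - <<'E'
from rig import *
from h import *
delta(sense(),[.542,-.0095,.28])
cv2.imwrite('pics/w17.png',read_camera('wrist'))
E
```

```text
t 11.85 pos [0.5924 0.3117 0.2939] open 23.6 F [ 1.1 -0.3 -0.8] shift [-0.3212 -0.0504  0.0139] turn [-0.0001 -0.     -0.0001] qv 0.018
```

View pics/w17.png

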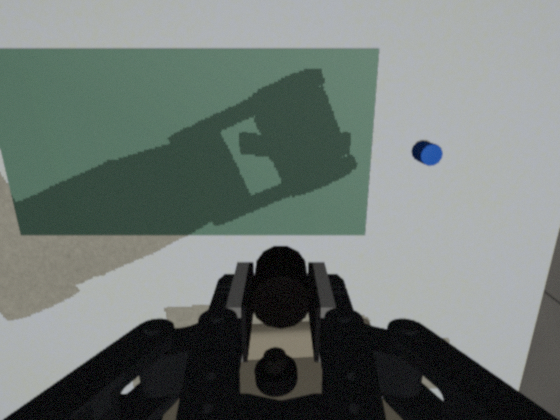

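The specimen is held and has not slipped. Carrying it over.

step_arm(
  motion=[-0.015, -0.0025, 0, 0, 0, 0, 0.01, -0.03, -0.005, 0, 0, 0, 0, 0.01, -0.033, -0.005, 0, 0, 0, 0, 0.01, -0.033, -0.005, 0, 0, 0, 0, 0.01, -0.033, -0.005, 0, 0, 0, 0, 0.01, -0.033, -0.005, 0, 0, 0, 0, 0.01, -0.033, -0.005, 0, 0, 0, 0, 0.01, -0.033, -0.005, 0, 0, 0, 0, 0.01, -0.03, -0.005, 0, 0, 0, 0, 0.01, -0.025, -0.003, 0, 0, 0, 0, 0.01, -0.01, 0, 0, 0, 0, 0, 0.01, 0, 0, 0, 0, 0, 0, 0.01],
)

```text
t: 12.9
eef_pos: [0.5354, -0.0091, 0.2762]
tcp_rot: [-3.116, 0.002, 1.574]
ft_force: [-0.0, -0.2, -1.4]
opening: 0.278
```

```bash
python3 - <<'E'
from rig import *
from h import *
delta(sense(),[.542,-.0095,.265])
cv2.imwrite('pics/w18.png',read_camera('wrist'))
E
```

```text
t 12.9 pos [ 0.5354 -0.0091  0.2762] open 23.8 F [-0.  -0.2 -1.4] shift [-0.0004  0.0069  0.011 ] turn [-0.0259  0.0024  0.0033] qv 0.027
```

View pics/w18.png

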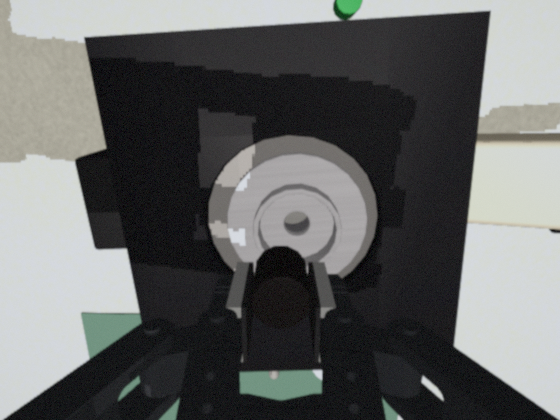

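```bash
python3 - <<'E'
from rig import *
from h import *
W=get_calibration('wrist')
print(onz(W,297,222,.2),onz(W,228,215,.2),onz(W,366,215,.2))
E
```

```text
[ 0.54399138 -0.00703817  0.2       ] [ 0.50009303 -0.00289607  0.2       ] [ 0.58726872 -0.0017644   0.2       ]
```

step_arm(
  motion=[-0.0004, 0.0065, 0, -0.0259, 0.0024, 0.0033, 0.01, 0, 0, 0, 0, 0, 0, 0.01, 0, 0, 0, 0, 0, 0, 0.01],
)

```text
t: 13.2
eef_pos: [0.5418, -0.0054, 0.2743]
tcp_rot: [-3.139, -0.002, 1.573]
ft_force: [-0.4, -0.2, -0.7]
opening: 0.276
```

```bash
python3 - <<'E'
from rig import *
from h import *
delta(sense(),[.542,-.0095,.25])
cv2.imwrite('pics/w19.png',read_camera('wrist'))
W=get_calibration('wrist');print(proj(W,[.542,-.0095,.2]))
E
```

```text
t 13.2 pos [ 0.5418 -0.0054  0.2743] open 23.6 F [-0.4 -0.2 -0.7] shift [-0.0042  0.0003  0.0243] turn [-0.0027 -0.0015  0.002 ] qv 0.02
[280.9969453  231.07870396]
```

View pics/w19.png

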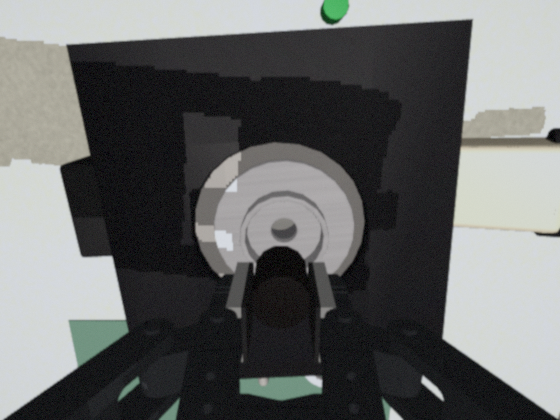

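step_arm(
  motion=[-0.0038, 0.0015, 0.008, -0.0027, -0.0015, 0.002, 0.01, 0, 0, 0.012, 0, 0, 0, 0.01, 0, 0, 0.006, 0, 0, 0, 0.01, 0, 0, 0, 0, 0, 0, 0.01, 0, 0, 0, 0, 0, 0, 0.01],
)

```text
t: 13.67
eef_pos: [0.5432, -0.007, 0.2456]
tcp_rot: [-3.14, 0.0, 1.574]
ft_force: [-0.5, 1.1, -0.4]
opening: 0.273
```

```bash
python3 - <<'E'
from rig import *
from h import *
delta(sense(),[.543,-.009,.22])
cv2.imwrite('pics/w20.png',read_camera('wrist'))
W=get_calibration('wrist');print(proj(W,[.543,-.009,.2]))
a=read_camera('scene');b=read_camera('side')
A=cv2.resize(a[120:220,220:320],None,fx=4,fy=4);B=cv2.resize(b[130:230,250:350],None,fx=4,fy=4)
cv2.imwrite('pics/c20.png',np.hstack([A,B]))
E
```

```text
t 13.67 pos [ 0.5432 -0.007   0.2456] open 23.3 F [-0.5  1.1 -0.4] shift [-0.002  -0.0002  0.0256] turn [-0.002   0.0001  0.0037] qv 0.012
[280.18924731 245.937337  ]
```

View pics/w20.png

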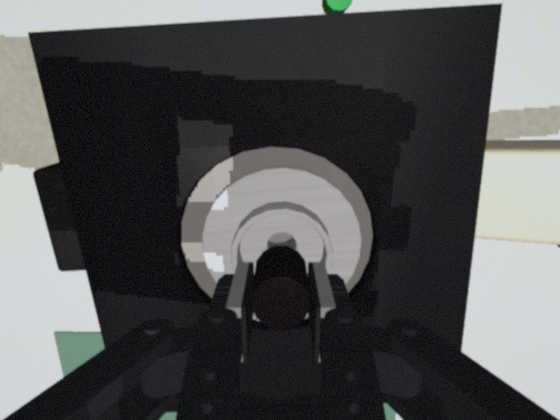

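View pics/c20.png

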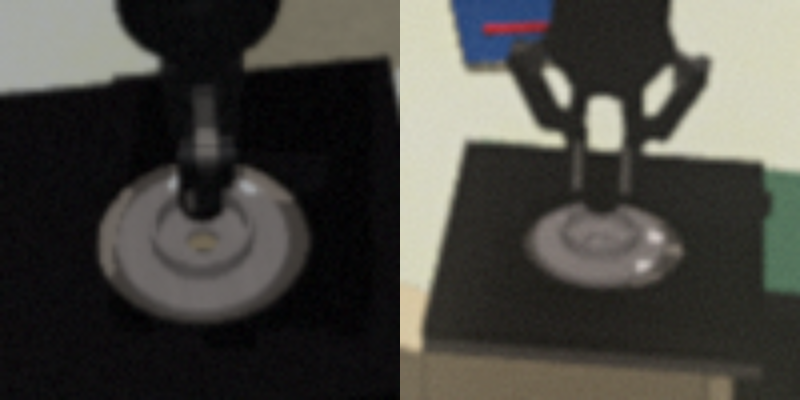

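In all three views the specimen is in line with the collar; the hole at about (281,241) is nearly at the predicted column 280. Lowering gently.

step_arm(
  motion=[-0.002, 0, 0.006, -0.002, 0, 0.0037, 0.01, 0, 0, 0.007, 0, 0, 0, 0.01, 0, 0, 0.005, 0, 0, 0, 0.01, 0, 0, 0.002, 0, 0, 0, 0.01, 0, 0, 0, 0, 0, 0, 0.01],
)

```text
t: 14.23
eef_pos: [0.5438, -0.0096, 0.225]
tcp_rot: [3.139, 0.0, 1.57]
ft_force: [-0.3, 0.6, -0.8]
opening: 0.277
```

```bash
python3 - <<'E'
from rig import *
from h import *
delta(sense(),[.543,-.009,.2182])
cv2.imwrite('pics/w21.png',read_camera('wrist'))
a=read_camera('scene')
cv2.imwrite('pics/c21.png',cv2.resize(a[120:220,220:320],None,fx=5,fy=5))
E
```

```text
t 14.23 pos [ 0.5438 -0.0096  0.225 ] open 23.7 F [-0.3  0.6 -0.8] shift [ 0.0006 -0.0008  0.0068] turn [ 0.003   0.0004 -0.001 ] qv 0.005
```

View pics/w21.png

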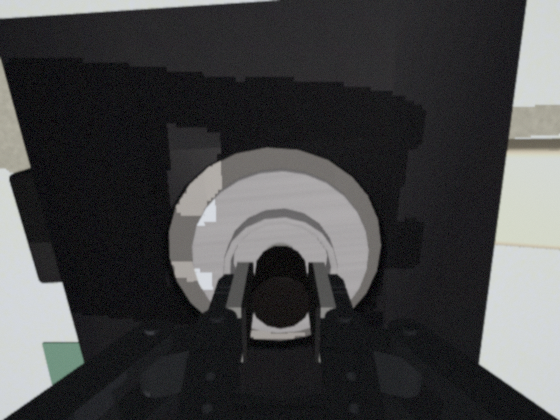

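View pics/c21.png

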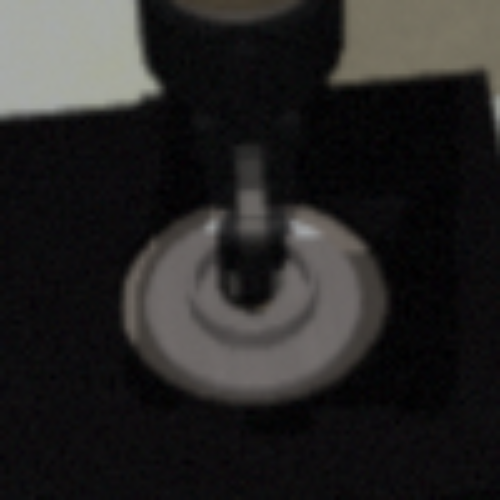

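The specimen is inside the collar, about 7 mm above the floor.

step_arm(
  motion=[0, -0.0006, 0.003, 0.003, 0, 0, 0.01, 0, 0, 0.002, 0, 0, 0, 0.01, 0, 0, 0.001, 0, 0, 0, 0.01],
)

```text
t: 14.58
eef_pos: [0.5437, -0.0095, 0.2197]
tcp_rot: [3.14, 0.001, 1.57]
ft_force: [0.6, -0.8, -0.9]
opening: 0.274
```

```bash
python3 - <<'E'
from rig import *
from h import *
delta(sense(),[.543,-.009,.2182])
E
```

```text
t 14.58 pos [ 0.5437 -0.0095  0.2197] open 23.4 F [ 0.6 -0.8 -0.9] shift [ 0.0005 -0.0007  0.0015] turn [ 0.0017  0.0006 -0.0008] qv 0.026
```

step_arm(
  motion=[0, -0.0004, 0.001, 0.0017, 0, 0, 0.01],
)

```text
t: 14.67
eef_pos: [0.5433, -0.0095, 0.2186]
tcp_rot: [-3.142, 0.001, 1.57]
ft_force: [-0.1, 0.6, -0.9]
opening: 0.269
```

step_arm(
  motion=[0, 0, 0.001, 0, 0, 0, 0.01],
)

```text
t: 14.75
eef_pos: [0.5434, -0.0095, 0.2178]
tcp_rot: [3.142, 0.001, 1.57]
ft_force: [-5.3, -0.5, 14.6]
opening: 0.278
```

Contact: 15 N at TCP height 0.2178 m, as predicted (0.2182). Opening gently.

step_arm(
  motion=[0, 0, -0.0003, 0, 0, 0, 0.01, 0, 0, 0, 0, 0, 0, 0.028, 0, 0, 0, 0, 0, 0, 0.034, 0, 0, 0, 0, 0, 0, 0.038, 0, 0, 0, 0, 0, 0, 0.042],
)

```text
t: 15.17
eef_pos: [0.5436, -0.0096, 0.2184]
tcp_rot: [3.141, 0.001, 1.57]
ft_force: [0.8, -0.4, 0.2]
opening: 0.488
```

```bash
python3 - <<'E'
from rig import *
from h import *
delta(sense(),[.543,-.009,.2182])
cv2.imwrite('pics/w22.png',read_camera('wrist'))
E
```

```text
t 15.17 pos [ 0.5436 -0.0096  0.2184] open 41.7 F [ 0.8 -0.4  0.2] shift [ 0.0006 -0.0006  0.0002] turn [ 0.001   0.0008 -0.0007] qv 0.002
```

View pics/w22.png

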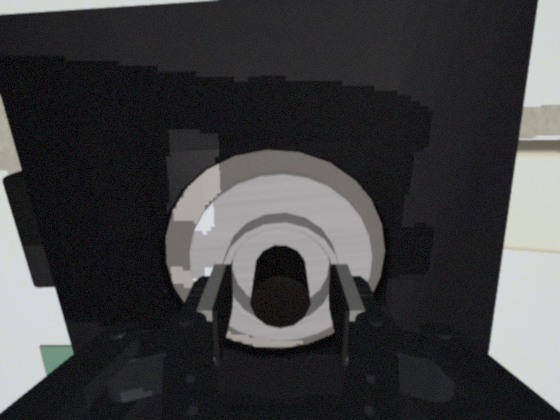

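Both parts are released, with the specimen upright and centred. Rising straight up slowly.

step_arm(
  motion=[0, 0, -0.005, 0, 0, 0, 0.042, 0, 0, -0.01, 0, 0, 0, 0.042, 0, 0, -0.015, 0, 0, 0, 0.042, 0, 0, -0.02, 0, 0, 0, 0.042, 0, 0, -0.025, 0, 0, 0, 0.042, 0, 0, -0.025, 0, 0, 0, 0.042, 0, 0, -0.01, 0, 0, 0, 0.042, 0, 0, 0, 0, 0, 0, 0.042, 0, 0, 0, 0, 0, 0, 0.042],
)

```text
t: 15.97
eef_pos: [0.543, -0.0094, 0.3392]
tcp_rot: [3.138, 0.001, 1.57]
ft_force: [-0.9, 0.6, -0.3]
opening: 0.492
```

```bash
python3 - <<'E'
from rig import *
from h import *
delta(sense(),[.543,-.009,.2182])
W=get_calibration('wrist')
for p in([.543,-.009,.2],[.543,-.009,.232]):print(proj(W,p))
w=read_camera('wrist');a=read_camera('scene');b=read_camera('side')
cv2.imwrite('pics/w23.png',w)
A=cv2.resize(a[120:220,220:320],None,fx=4,fy=4);B=cv2.resize(b[130:230,250:350],None,fx=4,fy=4)
cv2.imwrite('pics/c23.png',np.hstack([A,B]))
E
```

```text
t 15.97 pos [ 0.543  -0.0094  0.3392] open 42.0 F [-0.9  0.6 -0.3] shift [ 0.0005 -0.0004  0.121 ] turn [ 0.0031  0.0009 -0.0007] qv 0.019
[279.74642839 195.76154194]
[279.82994123 208.02946406]
```

View pics/w23.png

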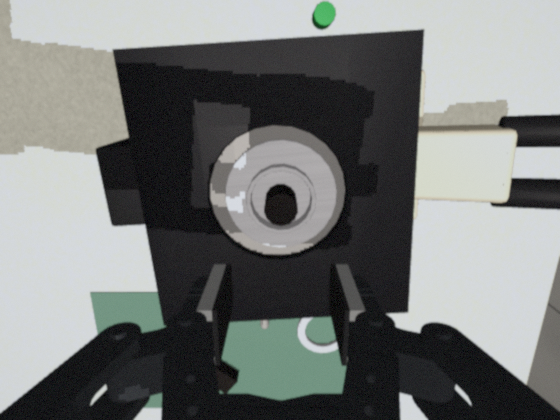

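View pics/c23.png

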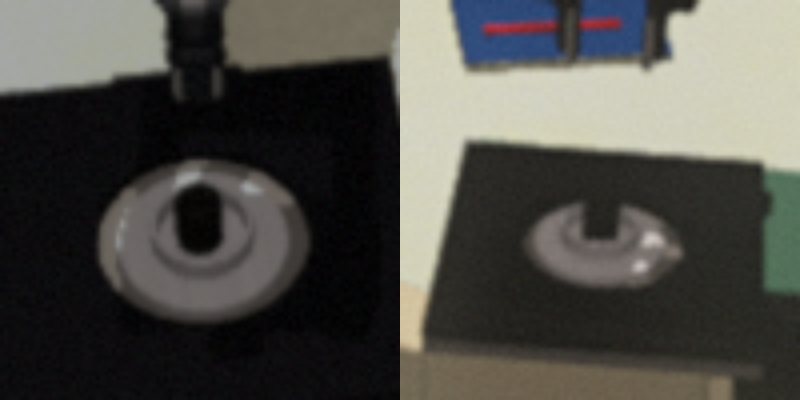

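The wrist view shows the specimen's top at (281,210), against a predicted (280,208), standing upright in the collar. The insert lies concentric and flush in the recess, and the gripper is well clear.

```bash
python3 - <<'E'
from rig import *
print(sign_off())
E
```

```text
the job is handed in; nothing more can be done
None
```

The job is handed in at about 16 s on the robot's clock, out of the 69 s allowed. No verdict was reported.

**What I did:** I gripped the insert across its collar, lowered it onto the ledge and released it. I then gripped the specimen by its top part, lowered it into the collar until I felt light contact, opened the jaws slowly and rose clear.

**Last checks:**
- **Insert:** with the insert on the ledge but still gripped, the wrist image put the recess at (0.541, -0.010) and the disc at (0.542, -0.0085). In the final views it lies flush and concentric.
- **Specimen:** it met the insert at a tool height of 0.2178 m, against 0.2182 m expected, with about 15 N. In the final views it stands upright within 1–2 mm of the collar's centre. Its height and tilt were judged from the images, not measured.
- **Gripper:** it was about 0.12 m above the parts when I handed in, and touching nothing.

**What disagreed:**
- **Jaw opening:** it read 51 mm on the 54 mm collar and 23.4 mm on the 25 mm specimen.
- **Downward nudges:** three nudges on the insert did not lower it; the tool rose about 0.6 mm with no upward force shown. The next one showed 32 N, confirming it was already on the ledge.

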